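Slate the little test roof

ROBOT

A 6-joint arm with a two-finger parallel gripper is mounted at the origin on a cart in front of the work surface, level with it; the furniture and walls round the work are solid. World frame = base frame: x ahead of the robot, y to its left, z up, the work surface at z = 0. Lengths are in m, angles in rad, forces in N, time in s.
With the tool pointing down it reaches from about 0.325 to 0.9 m from the base axis. Payload 3.5 kg.
Tool frame: the origin (TCP) lies on the centre line of the jaws, within the pads' length; the fingertips stand 17 mm ahead of it and the grasp point (between the pads) lies 2 mm behind it (arm.nose_length is the distance from the TCP to the fingertips, in m); z points along the fingers, y is the line along which they close (so a half turn about z gives the same grasp; the last joint's range is limited). The gripper opens to 85 mm and grips with 20 to 120 N. Pads are 22 mm wide; open, the fingers measure 114 mm over their backs; the gripper's body (76 mm by 85 mm) begins 54 mm behind the grasp point. The pads swing forward as they close: fully open they stand 13 mm farther back than shut.
Start: joints at [-1.37, 0.276, -0.026, 1.268, 0, 1.467], TCP at [0.187, -0.596, 0.248] pointing down, gripper open.
Joint ranges: [-3.12, 3.12], [-0.85, 1.88], [-1.08, 1.24], [-1.95, 2.15], [-1.57, 1.53], [-3.14, 3.14]. Speed limits (rad/s): [2.57, 2.57, 3.14, 3.14, 3.14, 3.14].

INTERFACE

Orientations are given as a rotation vector (axis times angle).
In Python, from workcell import arm gives the robot as it stands.
- The arm moves only by the shell command python3 -m crank 'ROWS' [FORCE]. ROWS is JSON, a list of rows, each a list of 5 numbers: the opening, from 0 (shut) to 1 (fully open), then the shift along the world's x, y, z in mm, then the turn about the world's z in degrees. In form: [[gripper, x, y, z, yaw], ...]. A call has exactly 5 rows; each row shifts and turns the commanded pose from where the row before left it; what a row does not reach is not made up. A row lasts 1/8 s, in which the tool goes at most 62.5 mm and 10.7 degrees, less where a joint would pass 70% of its speed; a pose out of reach is approached as far as the arm can. A call with a gripper value outside its range is refused whole. The fingers move at their own pace and stop on an object; FORCE is the grip in N (left out, the last holds). Time passes only in rows, so rows that do not move let the fingers close, or fill a call up. It gives the time, the measured TCP pose, the force, the opening and the grip force at its end, in the units of the state.
- arm.get_obs(): the state, without advancing time (a new reading comes with each control period).
- arm.read_camera(name): name is "side" or "top"; returns (picture, depth): 384x512x3 uint8, red, green, blue; 384x512 float32, m along the optical axis (not along the pixel's ray), 0 where there is no reading.
- arm.get_calibration(name): a dict with "camera_matrix" (3x3 intrinsics, pixels), "rvec" (rotation vector, rad) and "tvec" (3), from world to camera coordinates, as OpenCV has them. Camera axes: x right, y down, z forward; pixel columns grow to the right and rows downward; lengths in m; the calibration is good to about 2 mm. A picture is of the moment at which its call begins. get_calibration takes no time and is no camera call.
- arm.close_job(): hands the job in; it is judged then, once.
The state is a dict: "t": time; "joints": joint angles; "qd": joint speeds; "tau": joint torques, N m; "ee_pos": TCP position; "orientation": TCP orientation; "force": force on the tool from outside, world axes, zero at the start; "wrist_torque": the same for the moment, N m; "gripper_width": finger opening in m; "finger_force": force on a finger pad.
Only numpy, scipy, OpenCV 4.12 (cv2) and the standard library are available. Lean on these libraries where they do the work, as an engineer would, in place of code of your own. Each camera call takes 0.05 s, during which the arm holds its last target. There are 200 camera calls.

TASK

Slate the little test roof that the inspection drone will practise on, working up from the eaves: lay the dark slate on the starter strip with its lower edge at the lowest orange line, then the red slate overlapping it with its lower edge at the middle line, then the pale green slate overlapping that at the top line, each lying flat on what is below it, square and centred across the deck. Then set the ridge cap over the ridge bar, its long leg flat on the head of the pale slate and its short leg down behind the bar, square and centred. Let go of everything, and leave the other things on the desk where they are.

Things in the scene. Friction and masses are not known exactly. Their poses are not given: they have to be found in the camera images.
- roof: fixed test roof: plywood deck 130 mm wide sloping 30 degrees, eaves towards the robot, ridge 0.15 m up at the far side. Origin on the desk under its middle (lowest orange line 100 mm in front, 26 mm up); x level towards the ridge, y left, z up. Three orange lines 60 mm apart cross the deck. A 64 mm wide, 9 mm thick starter strip lies just above the lowest line, a dark ridge bar across the top
- course1 (a point): lowest course: where the centre of the dark slate is when properly laid. x up the slope along the slate (24.3 degrees above level), y left, z square out of it. Low end on the starter strip, high end on the deck; at mid-length the underside is 4.5 mm clear of the deck, which reaches 33 mm beyond each side.
- course2 (a point): middle course: where the centre of the red slate is when properly laid. x up the slope along the slate (24.3 degrees above level), y left, z square out of it. The slate's lower 30 mm lies on the upper 30 mm of the dark slate and its high end on the deck; 60 mm of the dark slate stays bare.
- course3 (a point): top course: where the centre of the pale slate is when properly laid. x up the slope along the slate (24.3 degrees above level), y left, z square out of it. The slate's lower 30 mm lies on the upper 30 mm of the red slate and its high end on the deck.
- ridge_seat (a point): where the middle of the cap's blue roll is when the cap sits on the ridge with 3 mm between its short leg and the back of the ridge bar (110 mm wide, 12 mm thick, its top level with the laid pale slate, whose upper end stops 6 mm short of it); axes as the roof's (x level towards the ridge, y left, z up)
- slate_dark_c (a point): the dark, nearly black slate, a flat plate 90 x 64 x 6 mm, about 0.09 kg, rough, so that it stays where laid, lying flat on the desk at the start. Its centre (half-way up); x along its 90 mm length, y across its 64 mm width, z through its thickness. Both ends and both faces are alike.
- slate_red_c (a point): the brick-red slate, a flat plate 90 x 64 x 6 mm, about 0.09 kg, rough, so that it stays where laid, lying flat on the desk at the start. Its centre (half-way up); x along its 90 mm length, y across its 64 mm width, z through its thickness. Both ends and both faces are alike.
- slate_pale_c (a point): the pale green slate, a flat plate 90 x 64 x 6 mm, about 0.09 kg, rough, so that it stays where laid, lying flat on the desk at the start. Its centre (half-way up); x along its 90 mm length, y across its 64 mm width, z through its thickness. Both ends and both faces are alike.
- cap_grip (a point): middle of the blue grip roll (18 mm thick, 80 mm long along y) on the ridge cap, an aluminium L 90 mm wide, 0.12 kg; 46 mm above the desk at the start, 20 mm free below. z up, x to the short leg. It stands on both legs' edges, already at its roof attitude: long leg (50 mm) falls to -x at 24.3 degrees, short leg (23 mm, 4 thick) square to it at +x. Inner corner 12 mm in +x, 25 mm below
- slate_dark: the dark slate as a body (origin at the centre of its underside)
- slate_red: the red slate as a body (origin at the centre of its underside)
- slate_pale: the pale slate as a body (origin at the centre of its underside)
- cap: the ridge cap as a body (origin level with the lower edges of its legs, 46 mm below and 12 mm in +x from the roll's middle)
- tape_c (a point): roll of black tape, 69 mm across, 19 mm high, a loose bystander that must stay where it is; its centre near half height.
- checker_c (a point): small black cell checker with a red button, 56 x 34 x 15 mm, a loose bystander that must stay where it is; its centre near half height.
- memory_box_c (a point): flat white card box with a black patch, 44 x 62 x 15 mm, a loose bystander that must stay where it is; its centre near half height.
Mind the look-alikes: they are no part of the job. What is shaped like the slate_red but blue or purple is not meant.

How it is judged:
On the way, in this order (a step that is already met when the one before it is completed fails the run):
1. the dark slate lies released in course 1, with the courses below still in place (x of slate_dark_c in the frame of course1 between -0.007 and 0.007 m and y of slate_dark_c in the frame of course1 between -0.008 and 0.008 m and z of slate_dark_c in the frame of course1 between -0.004 and 0.004 m and angle between the y axis of slate_dark_c and the y axis of course1, either way round below 0.1 rad and angle between the z axis of slate_dark_c and the z axis of course1, either way round below 0.1 rad and contact force between the fingers and slate_dark below 0.05 N and linear speed of slate_dark below 0.02 m/s), for 0.2 s.
2. the red slate lies released in course 2, with the courses below still in place (x of slate_dark_c in the frame of course1 between -0.007 and 0.007 m and y of slate_dark_c in the frame of course1 between -0.008 and 0.008 m and z of slate_dark_c in the frame of course1 between -0.004 and 0.004 m and angle between the y axis of slate_dark_c and the y axis of course1, either way round below 0.1 rad and angle between the z axis of slate_dark_c and the z axis of course1, either way round below 0.1 rad and x of slate_red_c in the frame of course2 between -0.007 and 0.007 m and y of slate_red_c in the frame of course2 between -0.008 and 0.008 m and z of slate_red_c in the frame of course2 between -0.004 and 0.004 m and angle between the y axis of slate_red_c and the y axis of course2, either way round below 0.1 rad and angle between the z axis of slate_red_c and the z axis of course2, either way round below 0.1 rad and contact force between the fingers and slate_red below 0.05 N and linear speed of slate_red below 0.02 m/s), for 0.2 s.
3. the pale slate lies released in course 3, with the courses below still in place (x of slate_dark_c in the frame of course1 between -0.007 and 0.007 m and y of slate_dark_c in the frame of course1 between -0.008 and 0.008 m and z of slate_dark_c in the frame of course1 between -0.004 and 0.004 m and angle between the y axis of slate_dark_c and the y axis of course1, either way round below 0.1 rad and angle between the z axis of slate_dark_c and the z axis of course1, either way round below 0.1 rad and x of slate_red_c in the frame of course2 between -0.007 and 0.007 m and y of slate_red_c in the frame of course2 between -0.008 and 0.008 m and z of slate_red_c in the frame of course2 between -0.004 and 0.004 m and angle between the y axis of slate_red_c and the y axis of course2, either way round below 0.1 rad and angle between the z axis of slate_red_c and the z axis of course2, either way round below 0.1 rad and x of slate_pale_c in the frame of course3 between -0.007 and 0.007 m and y of slate_pale_c in the frame of course3 between -0.008 and 0.008 m and z of slate_pale_c in the frame of course3 between -0.004 and 0.004 m and angle between the y axis of slate_pale_c and the y axis of course3, either way round below 0.1 rad and angle between the z axis of slate_pale_c and the z axis of course3, either way round below 0.1 rad and contact force between the fingers and slate_pale below 0.05 N and linear speed of slate_pale below 0.02 m/s), for 0.2 s.
At the end, for the whole second after the job is handed in: All at rest and released: each slate within 7 mm up or down the slope, 8 mm sideways, 4 mm square to it and 0.1 rad of its course; the cap roll within 8 mm fore and aft, 10 mm sideways, 4 mm in height and 0.12 rad of its seat; bystanders within 30 mm of their start (all of step 3 and x of cap_grip in the frame of ridge_seat between -0.008 and 0.008 m and y of cap_grip in the frame of ridge_seat between -0.01 and 0.01 m and z of cap_grip in the frame of ridge_seat between -0.004 and 0.004 m and angle between the y axis of cap_grip and the y axis of ridge_seat, either way round below 0.12 rad and angle between the z axis of cap_grip and the z axis of ridge_seat, either way round below 0.12 rad and contact force between the fingers and slate_dark below 0.05 N and linear speed of each of slate_dark, slate_red, cap below 0.02 m/s and contact force between the fingers and slate_red below 0.05 N and contact force between the fingers and cap below 0.05 N); the robot touches nothing.
It fails at once if the black tape was moved more than 30 mm (distance of tape_c from where it was at the start of the episode above 0.03 m).
It fails at once if the cell checker was moved more than 30 mm (distance of checker_c from where it was at the start of the episode above 0.03 m).
It fails at once if the white card box was moved more than 30 mm (distance of memory_box_c from where it was at the start of the episode above 0.03 m).
It also fails if it takes over 67 s, if anything falls off the work surface, if the arm or the gripper's body presses on something with over 40 N, if the wrist force passes 120 N, or if a joint passes its speed limit or range.

## Working session

There is one attempt and no reset: what is moved stays moved. The work goes in short steps, Python scripts to look and compute and a shell command to move; the robot and the scene stay as the last step left them, time stands still between calls to the robot, and variables do not carry over. Pictures are saved under pics/ and viewed, at most 10 in all, crops included, and the job is handed in when it is done.

```bash
ls; mkdir -p pics; python3 - <<'E'
from workcell import arm
import cv2,numpy as np
for n in ("top","side"):
    im,d=arm.read_camera(n); cv2.imwrite(f"pics/{n}0.png",cv2.cvtColor(im,cv2.COLOR_RGB2BGR)); np.savez(f"{n}0.npz",im=im,d=d)
    c=arm.get_calibration(n); R=cv2.Rodrigues(np.array(c["rvec"]))[0]; print(n,-R.T@np.array(c["tvec"]).ravel(),c["camera_matrix"],R[2])
o=arm.get_obs(); print(o)
E
```

```text
pics
top [ 0.4038091  -0.00639892  1.0835414 ] [[358.05797294   0.         257.22508664]
 [  0.         358.05797294 194.63380893]
 [  0.           0.           1.        ]] [ 0.11151075  0.01863996 -0.9935884 ]
side [0.32033103 1.1639015  1.16288651] [[483.11194351   0.         247.24160703]
 [  0.         483.11194351 197.97266855]
 [  0.           0.           1.        ]] [ 0.12895005 -0.74706119 -0.65212841]
{'t': 0.1, 'joints': array([-1.37036241e+00,  2.77097439e-01, -2.77275780e-02,  1.26797583e+00,
       -1.96532518e-05,  1.46737699e+00]), 'qd': array([-0.00130236, -0.00213309,  0.00414183,  0.00224004, -0.00169961,
       -0.00095091]), 'tau': array([ 6.54397118e-04, -4.46708357e+01,  2.96129107e+01,  8.41386704e-03,
       -5.36502102e-05,  4.68035211e-06]), 'ee_pos': array([ 0.18684246, -0.5957335 ,  0.24725392]), 'orientation': array([-3.10342752e+00, -4.75154744e-01,  1.83392618e-04]), 'force': array([ 0.06404024, -0.44411692,  0.2028691 ]), 'wrist_torque': array([-0.02686243, -0.03794352, -0.01215945]), 'finger_force': 0.0, 'gripper_width': 0.08530201612363686}
```

View pics/top0.png

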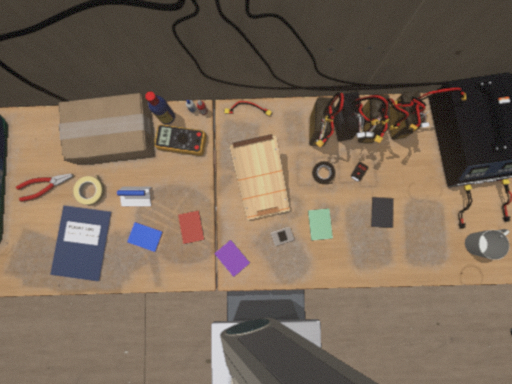

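View pics/side0.png

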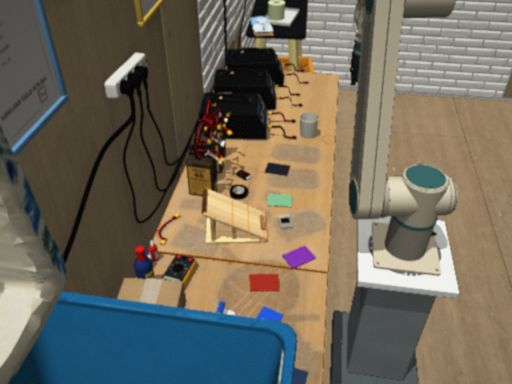

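Top view: dark slate at (382,212), pale green at (320,224), red at (191,227). Blue (145,236) and purple (233,258) are look-alikes of the red slate. The roof is at (260,177) and the cap, with its blue roll, at (134,195). The tape is at (323,172), the checker at (359,172) and the memory box at (283,236).

```bash
cat > h.py <<'E'
from workcell import arm
import cv2,numpy as np
def cal(n):
    c=arm.get_calibration(n); R=cv2.Rodrigues(np.array(c["rvec"],float))[0]; return np.array(c["camera_matrix"]),R,np.array(c["tvec"],float).ravel()
def cast(n,px,z):
    K,R,t=cal(n); px=np.atleast_2d(px).astype(float); C=-R.T@t
    r=np.c_[px,np.ones(len(px))]@np.linalg.inv(K).T@R
    return C+r*((z-C[2])/r[:,2])[:,None]
def proj(n,P):
    K,R,t=cal(n); q=(np.atleast_2d(P)@R.T+t)@K.T; return q[:,:2]/q[:,2:]
def cloud(n,d,m):
    K,R,t=cal(n); v,u=np.nonzero(m&(d>0)); z=d[v,u]
    p=np.c_[u,v,np.ones(len(u))]@np.linalg.inv(K).T*z[:,None]; return (p-t)@R
def big(m,near=None):
    k,l,s,c=cv2.connectedComponentsWithStats(m.astype(np.uint8)); 
    i=1+np.argmax(s[1:,4]) if near is None else 1+np.argmin(np.linalg.norm(c[1:]-near,axis=1)+1e3*(s[1:,4]<30)); return l==i
def rect(n,m,z):
    v,u=np.nonzero(m); P=cast(n,np.c_[u,v],z); r=cv2.minAreaRect((P[:,:2]*1000).astype(np.float32)); return np.round(P.mean(0)*1000,1),np.round(r,1) if 0 else r
E
python3 - <<'E'
from h import *
z=np.load("top0.npz"); im,d=z["im"],z["d"]
hsv=cv2.cvtColor(im,cv2.COLOR_RGB2HSV); H,S,V=[hsv[...,i].astype(int) for i in range(3)]
def win(m,c,r=28):
    w=np.zeros(m.shape,bool); w[c[1]-r:c[1]+r,c[0]-r:c[0]+r]=1; return m&w
for n,m,c,h in (("red",(S>150)&((H<6)|(H>172)),(191,227),.006),("pale",(H>55)&(H<95)&(S>40),(320,224),.006),("dark",V<70,(382,212),.006),("roll",(H>105)&(H<130)&(S>130),(134,194),.046)):
    mm=big(win(m,c)); P=cloud("top",d,mm)
    print(n,mm.sum(),rect("top",mm,h),"depth med",np.round(np.median(P,0)*1000,1))
S0=np.load("side0.npz")
c=cv2.resize(im[125:230,215:305],None,fx=5.5,fy=5.5,interpolation=cv2.INTER_CUBIC)
e=cv2.resize(im[180:215,110:160],None,fx=6,fy=6,interpolation=cv2.INTER_CUBIC)
W=np.zeros((c.shape[0],800,3),np.uint8); W[:,:c.shape[1]]=c; W[:210,500:800]=e
s=cv2.resize(S0["im"][185:250,195:275],None,fx=3.7,fy=3.7,interpolation=cv2.INTER_CUBIC); W[230:230+s.shape[0],500:500+s.shape[1]]=s
cv2.imwrite("pics/roof.png",W[...,::-1])
E
```

```text
red 1 (array([427.1, 236.9,   6. ]), ((427.062744140625, 236.9407501220703), (0.0, 0.0), 0.0)) depth med [427.1 236.9   6.4]
pale 586 (array([ 431.2, -171.2,    6. ]), ((431.4385070800781, -171.24378967285156), (86.81110382080078, 60.47713088989258), 3.570711851119995)) depth med [ 431.1 -170.8    6.4]
dark 334 (array([ 461. , -359.7,    6. ]), ((460.598388671875, -357.80743408203125), (53.5919075012207, 81.42401885986328), 86.44178771972656)) depth med [ 461.1 -360.2    6.1]
roll 103 (array([537.4, 385.2,  46. ]), ((537.3377075195312, 385.58941650390625), (74.49432373046875, 8.890323638916016), 88.3314437866211)) depth med [536.2 382.   55.3]
```

View pics/roof.png

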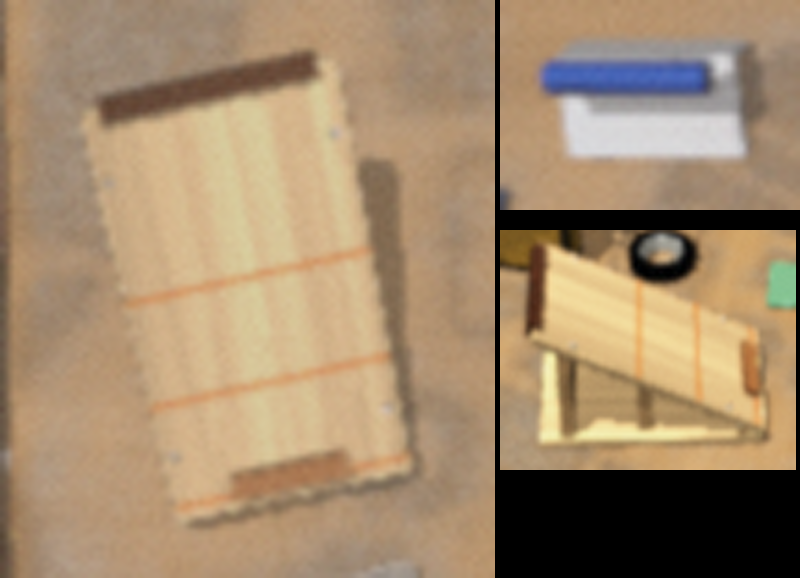

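The crop shows the roof with its three orange lines: top about (238,180)–(282,170), middle (242,199)–(286,189), lowest (247,217)–(289,208). The starter strip sits just above the lowest line and the ridge bar is at (233,145)–(272,136). The blue roll is at (133,193) on the cap, with its long leg towards the robot.

```bash
python3 - <<'E'
from h import *
z=np.load("top0.npz"); im,d=z["im"],z["d"]
print(im[227,191],im[212,382],im[219,382],im[202,382],im[212,360:405:4].tolist())
# roof
f=lambda a:(np.array(a,float)+.5)/5.5-.5+[215,125]
L=[([(178,508),(410,457)],.026),([(150,409),(390,355)],.056),([(125,304),(368,250)],.086)]
for l,h in L:
    P=cast("top",f(l),h)*1000; v=P[0]-P[1]; print("line",np.round(P,1).tolist(),"mid",P.mean(0).round(1),"len",np.linalg.norm(v).round(1),"yaw",np.degrees(np.arctan2(-v[0],v[1])).round(2))
P=cloud("top",d,big(np.pad(np.ones((50,30),bool),((150,384-200),(245,512-275)))))*1000
A=np.c_[P[:,:2],np.ones(len(P))]; c=np.linalg.lstsq(A,P[:,2],rcond=None)[0]; print("slope",np.degrees(np.arctan(np.hypot(*c[:2]))),"yaw",np.degrees(np.arctan2(c[1],c[0])),"resid",(P[:,2]-A@c).std())
P=cast("top",f([(178,508),(410,457)]),.026)*1000; m=P.mean(0); print("deck z at lowest line mid", m[0]*c[0]+m[1]*c[1]+c[2])
hsv=cv2.cvtColor(im,cv2.COLOR_RGB2HSV); print(hsv[227,191])
ref=lambda p:np.abs(im.astype(int)-im[p[1],p[0]]).sum(2)
m=np.zeros(ref((0,0)).shape,bool);m[200:255,165:220]=1
R=im.astype(int)
for n,mm in (("red",big(m&(R[...,0]-R[...,1]>70))),("red2",big(m&(R[...,0]-R[...,1]>80)))): print(n,mm.sum(),rect("top",mm,.006),np.median(cloud("top",d,mm),0)*1000)
m[:]=0;m[185:240,355:410]=1
for T in (60,75,90): mm=big(m&(R.max(2)<T)); print("dark",T,mm.sum(),rect("top",mm,.006))
E
```

```text
[176  84  75] [66 64 63] [70 64 64] [67 61 63] [[156, 136, 116], [153, 130, 108], [155, 134, 112], [80, 72, 69], [68, 66, 65], [68, 63, 62], [70, 67, 66], [68, 66, 64], [85, 77, 67], [182, 147, 109], [182, 146, 111], [165, 138, 107]]
line [[457.1, 45.5, 26.0], [481.0, -79.8, 26.0]] mid [469.  -17.1  26. ] len 127.6 yaw 10.81
line [[507.9, 57.6, 56.0], [532.7, -69.2, 56.0]] mid [520.3  -5.8  56. ] len 129.2 yaw 11.1
line [[559.3, 67.3, 86.0], [583.6, -58.0, 86.0]] mid [571.4   4.7  86. ] len 127.7 yaw 10.96
slope 29.93719601951607 yaw 10.804874685040897 resid 1.9836586243013878
deck z at lowest line mid 26.47104587029426
[  3 146 176]
red 595 (array([433.4, 216.9,   6. ]), ((433.6106872558594, 216.89566040039062), (87.52141571044922, 61.698368072509766), 10.198210716247559)) [433.01841908 216.08645602   7.07343344]
red2 552 (array([432.8, 217.3,   6. ]), ((432.9918518066406, 217.45106506347656), (85.07615661621094, 59.249610900878906), 9.725061416625977)) [432.78940163 216.47921063   7.07317009]Traceback (most recent call last):
  File "<stdin>", line 18, in <module>
  File "h.py", line 16, in big
    i=1+np.argmax(s[1:,4]) if near is None else 1+np.argmin(np.linalg.norm(c[1:]-near,axis=1)+1e3*(s[1:,4]<30)); return l==i
        ~~~~~~~~~^^^^^^^^^
    return _wrapfunc(a, 'argmax', axis=axis, out=out, **kwds)
    return bound(*args, **kwds)
ValueError: attempt to get argmax of an empty sequence
```

```bash
python3 - <<'E'
from h import *
R=np.load("top0.npz")["im"].astype(int); m=np.zeros(R.shape[:2],bool); m[185:240,355:410]=1
for T in (85,100,115): mm=big(m&(R.max(2)<T)); print("dark",T,mm.sum(),rect("top",mm,.006))
E
python3 -m crank '[[1,50,50,0,-7],[1,60,40,0,-7],[1,60,50,0,-7],[1,55,50,0,0],[1,49,46,-50,0]]' 40
```

```text
dark 85 565 (array([ 461.6, -357.3,    6. ]), ((461.7962341308594, -357.7156066894531), (59.44215774536133, 84.32048034667969), 86.11000061035156))
dark 100 614 (array([ 461.1, -357.5,    6. ]), ((460.9964599609375, -356.3331298828125), (62.09210205078125, 87.50521850585938), 86.10985565185547))
dark 115 636 (array([ 460.7, -357.1,    6. ]), ((461.5101013183594, -356.2913818359375), (62.24504852294922, 89.49264526367188), 86.10985565185547))
t: 0.72
ee_pos: [0.4173, -0.4015, 0.2136]
orientation: [3.135, -0.097, 0.008]
force: [0.5, -0.5, -0.9]
gripper_width: 0.0855
finger_force: 0.0
```

```bash
python3 -m crank '[[1,-3,2,-50,0],[1,0,0,-50,0],[1,0,0,-50,0],[1,0,0,-22,0],[0.86,0,0,0,0]]'; python3 -m crank '[[0.86,0,0,0,0],[0.86,0,0,-3,0],[0.86,0,0,-3,0],[0.86,0,0,0,0],[0.86,0,0,0,0]]'
```

```text
t: 1.35
ee_pos: [0.4092, -0.397, 0.0364]
orientation: [-3.135, 0.098, 0.006]
force: [-0.2, -0.4, -0.1]
gripper_width: 0.0736
finger_force: 0.0
t: 1.98
ee_pos: [0.411, -0.3992, 0.0332]
orientation: [3.14, -0.099, 0.0]
force: [-0.2, -0.0, -0.0]
gripper_width: 0.0732
finger_force: 0.0
```

```bash
python3 -m crank '[[0.86,20,18,0,0],[0.86,20,18,0,0],[0.86,7,6,0,0],[0.86,0,0,0,0],[0.86,0,0,-6,0]]';python3 -m crank '[[0.86,0,0,-6,0],[0.86,0,0,-1,0],[0.86,0,0,0,0],[0.86,0,0,0,0],[0.86,0,0,0,0]]'; python3 - <<'E'
from h import *
im,d=arm.read_camera("side"); print(proj("side",[[.461,-.3575,.003],arm.get_obs()["ee_pos"]]))
u,v=proj("side",[[.461,-.3575,.003]])[0].astype(int)
cv2.imwrite("pics/g1.png",cv2.resize(im[v-50:v+35,u-50:u+50],None,fx=7,fy=7,interpolation=cv2.INTER_CUBIC)[...,::-1])
E
```

```text
t: 2.6
ee_pos: [0.4579, -0.358, 0.0273]
orientation: [3.139, -0.099, 0.001]
force: [-1.0, -0.0, -0.8]
gripper_width: 0.073
finger_force: 0.0
t: 3.22
ee_pos: [0.4581, -0.3573, 0.0202]
orientation: [3.14, -0.099, 0.0]
force: [0.7, 0.5, 0.5]
gripper_width: 0.0735
finger_force: 0.0
[[277.40262691 168.93583932]
 [278.27950033 165.55157422]]
```

View pics/g1.png

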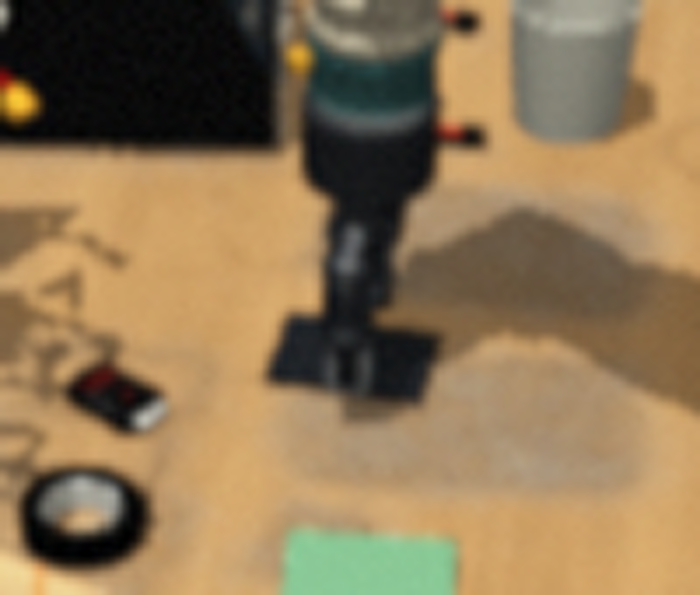

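Finger straddles the dark slate (crop (350,370)). Now probing for the desk.

```bash
for i in 1; do python3 -m crank '[[0.86,0,0,-1,0],[0.86,0,0,-1,0],[0.86,0,0,0,0],[0.86,0,0,0,0],[0.86,0,0,0,0]]'|egrep "ee_|^force"; python3 -m crank '[[0.86,0,0,-1,0],[0.86,0,0,-1,0],[0.86,0,0,0,0],[0.86,0,0,0,0],[0.86,0,0,0,0]]'|egrep "ee_|^force";python3 -m crank '[[0.86,0,0,-1,0],[0.86,0,0,0,0],[0.86,0,0,0,0],[0.86,0,0,0,0],[0.86,0,0,0,0]]'|egrep "ee_|^force"; done
```

```text
ee_pos: [0.458, -0.3572, 0.018]
force: [-0.5, -0.5, -0.4]
ee_pos: [0.458, -0.3572, 0.0161]
force: [0.1, -0.1, -0.6]
ee_pos: [0.458, -0.3571, 0.015]
force: [0.6, 0.5, -1.1]
```

```bash
python3 -m crank '[[0.86,0,0,-1,0],[0.86,0,0,-1,0],[0.86,0,0,0,0],[0.86,0,0,0,0],[0.86,0,0,0,0]]'|egrep "ee_|^force"; python3 -m crank '[[0.86,0,0,-1,0],[0.86,0,0,-1,0],[0.86,0,0,0,0],[0.86,0,0,0,0],[0.86,0,0,0,0]]'|egrep "ee_|^force"
```

```text
ee_pos: [0.458, -0.3572, 0.013]
force: [0.2, -0.6, -0.3]
ee_pos: [0.458, -0.3572, 0.011]
force: [-0.4, 0.5, -0.4]
```

```bash
python3 -m crank '[[0.86,0,0,1,0],[0.6,0,0,0,0],[0.6,0,0,0,0],[0.6,0,0,0,0],[0.6,0,0,0,0]]' 50; python3 -m crank '[[0.6,0,0,10,0],[0.6,0,0,20,0],[0.6,0,0,20,0],[0.6,0,0,30,0],[0.6,0,0,0,0]]'; python3 - <<'E'
from h import *
im,d=arm.read_camera("side")
u,v=proj("side",[[.461,-.3575,.08]])[0].astype(int)
cv2.imwrite("pics/g2.png",cv2.resize(im[v-40:v+40,u-45:u+45],None,fx=7,fy=7,interpolation=cv2.INTER_CUBIC)[...,::-1])
E
```

```text
t: 7.02
ee_pos: [0.4582, -0.3577, 0.013]
orientation: [3.139, -0.099, 0.001]
force: [-1.4, 0.4, 4.9]
gripper_width: 0.0619
finger_force: 53.8
t: 7.65
ee_pos: [0.4598, -0.3588, 0.0949]
orientation: [3.136, -0.098, 0.007]
force: [0.4, 0.1, -0.4]
gripper_width: 0.0618
finger_force: 54.8
```

View pics/g2.png

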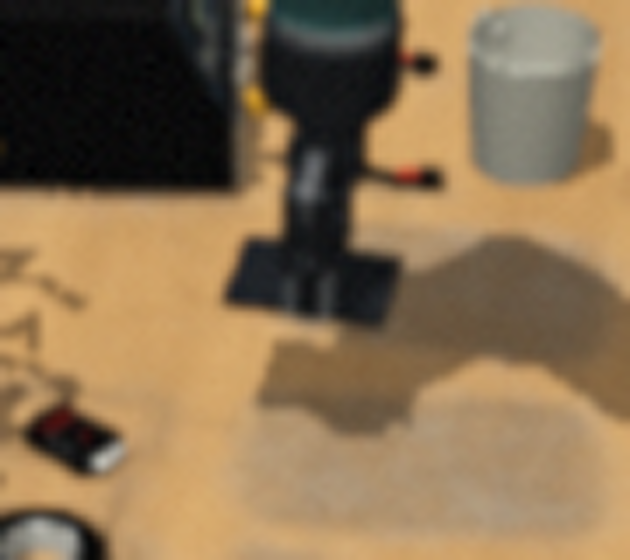

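Slate is held level between the fingers (crop (310,280)). Carrying it over the roof.

```bash
python3 -m crank '[[0.6,5,30,35,3],[0.6,7,58,0,3],[0.6,8,58,0,4],[0.6,8,58,0,4.5],[0.6,8,58,0,0]]' 30; python3 -m crank '[[0.6,6,55,0,0],[0.6,2,30,0,0],[0.6,0,0,0,0],[0.6,0,0,0,0],[0.6,0,0,0,0]]'
```

```text
t: 8.32
ee_pos: [0.4929, -0.093, 0.1256]
orientation: [-3.126, -0.298, 0.003]
force: [1.0, 0.1, -1.0]
gripper_width: 0.0618
finger_force: 54.7
t: 8.95
ee_pos: [0.5017, -0.0111, 0.1266]
orientation: [3.128, 0.296, -0.001]
force: [0.9, 0.7, 0.3]
gripper_width: 0.062
finger_force: 54.7
```

```bash
python3 -m crank '[[0.6,-0.5,1.4,-20,0],[0.6,0,0,-16,0],[0.6,0,0,-4,0],[0.6,0,0,-4,0],[0.6,0,0,0,0]]' 30; python3 -m crank '[[0.6,0,0,-3,0],[0.6,0,0,-3,0],[0.6,0,0,-3,0],[0.6,0,0,-2,0],[0.6,0,0,0,0]]'
```

```text
t: 9.57
ee_pos: [0.5001, -0.0092, 0.0832]
orientation: [3.127, 0.298, -0.005]
force: [-5.5, -1.7, 4.9]
gripper_width: 0.0618
finger_force: 55.3
t: 10.2
ee_pos: [0.5003, -0.0095, 0.0731]
orientation: [3.126, 0.297, -0.004]
force: [-8.0, -0.9, 10.2]
gripper_width: 0.0618
finger_force: 56.8
```

```bash
python3 -m crank '[[0.6,0.5,0,-2,0],[0.6,0.5,0,-2,0],[0.6,0,0,-2,0],[0.6,0,0,-1,0],[0.6,0,0,0,0]]'; python3 - <<'E'
from h import *
im,d=arm.read_camera("side")
u,v=proj("side",[[.54,0,.07]])[0].astype(int)
cv2.imwrite("pics/g3.png",cv2.resize(im[v-40:v+40,u-45:u+45],None,fx=7,fy=7,interpolation=cv2.INTER_CUBIC)[...,::-1])
E
```

```text
t: 10.82
ee_pos: [0.5012, -0.0093, 0.0658]
orientation: [3.126, 0.297, -0.004]
force: [-7.2, -2.3, 7.1]
gripper_width: 0.0616
finger_force: 56.7
```

View pics/g3.png

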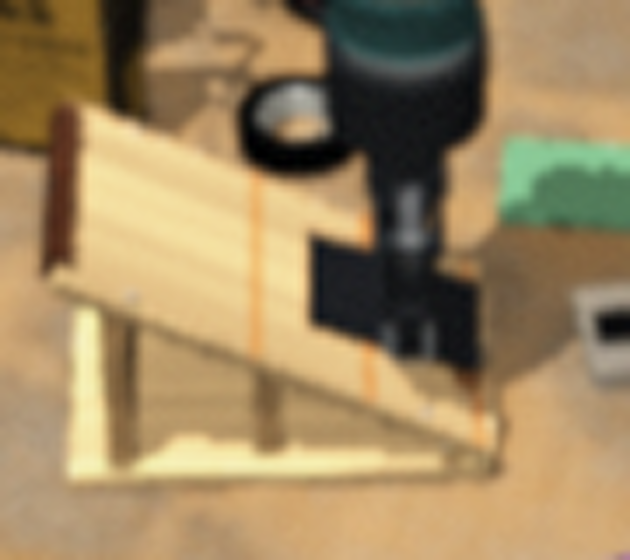

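The slate has pivoted to the slope, with its lower edge near the lowest line (crop (480,360)). A little lower, then release.

```bash
python3 -m crank '[[0.6,0,0,-1,0],[0.6,0,0,0,0],[0.8,0,0,0,0],[0.9,0,0,0,0],[0.9,0,0,0,0]]';  python3 -m crank '[[0.9,0,0,10,0],[0.9,0,0,30,0],[0.9,0,0,60,0],[0.9,-20,-58,0,-4],[0.9,-20,-58,0,-3]]'; python3 - <<'E'
from h import *
O=np.array([567.4,3.1]);c,s=np.cos(np.radians(10.95)),np.sin(np.radians(10.95))
im,d=arm.read_camera("top"); cv2.imwrite("pics/t1.png",cv2.resize(im[125:245,190:350],None,fx=5,fy=5,interpolation=cv2.INTER_CUBIC)[...,::-1])
R=im.astype(int); m=np.zeros(R.shape[:2],bool); m[185:225,240:295]=1
mm=big(m&(R.max(2)<100)); r=rect("top",mm,.058); print(r,mm.sum()); P=r[1][0]-O; print("roof frame",c*P[0]+s*P[1],-s*P[0]+c*P[1])
q=cloud("top",d,mm)*1000; A=np.c_[(q[:,:2]-O)@[[c,-s],[s,c]],np.ones(len(q))]; print("depth plane in roof frame",np.linalg.lstsq(A,q[:,2],rcond=None)[0],A.mean(0),q[:,2].mean())
E
```

```text
t: 11.5
ee_pos: [0.5031, -0.0088, 0.0642]
orientation: [3.127, 0.299, 0.002]
force: [0.6, -0.0, 0.0]
gripper_width: 0.0768
finger_force: 0.0
t: 12.12
ee_pos: [0.4636, -0.1259, 0.1662]
orientation: [3.138, 0.109, 0.006]
force: [0.6, -0.1, -1.2]
gripper_width: 0.0769
finger_force: 0.0
(array([506. ,  -7.9,  58. ]), ((506.590576171875, -8.551448822021484), (83.35472106933594, 60.0103645324707), 9.791494369506836)) 591
roof frame -61.91550562689596 0.11157475760658286
depth plane in roof frame [ 4.65244276e-01 -5.70131756e-03  8.89785094e+01] [-62.7745865   0.8460384   1.       ] 59.768168767016085
```

View pics/t1.png

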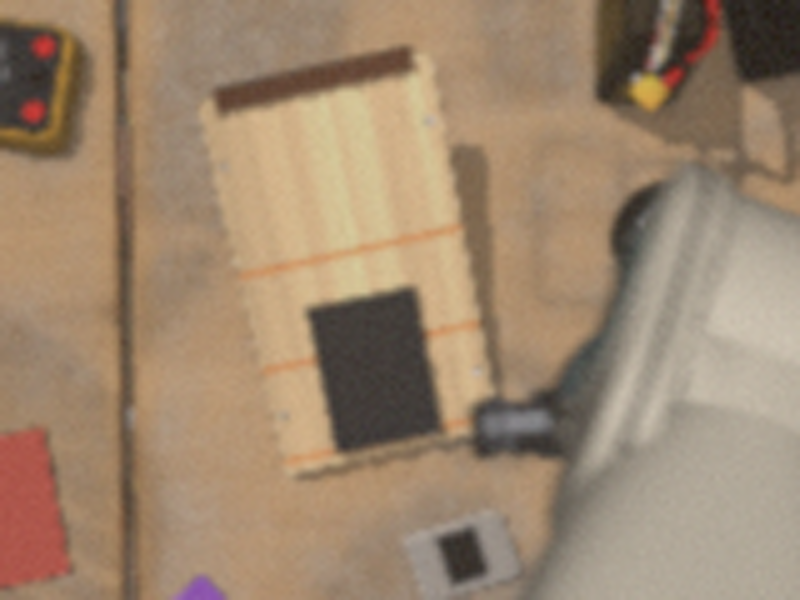

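Dark slate lies flat at crop (375,370), square and centred. It is about 3 mm up-slope, which is within tolerance. Next is the red one: the brick-red plate at (191,227), not the blue (145,236) or the purple (233,258).

```bash
python3 -m crank '[[0.9,-5,57,0,3],[0.9,-5,57,0,3],[0.9,-5,57,0,0],[0.9,-6,57,0,0],[0.9,-6,57,0,0]]';  python3 -m crank '[[0.9,-6,57,-20,0],[0.9,0,0,-60,0],[0.9,0,0,-45,0],[0.9,0,0,0,0],[0.9,0,0,0,0]]'; python3 - <<'E'
from h import *
im,d=arm.read_camera("side"); P=np.array([[.433,.217,.006]]); u,v=proj("side",P)[0].astype(int)
cv2.imwrite("pics/r1.png",cv2.resize(im[v-40:v+40,u-45:u+45],None,fx=7,fy=7,interpolation=cv2.INTER_CUBIC)[...,::-1])
R=im.astype(int); mm=big((R[...,0]-R[...,1]>70)&(R[...,1]<110)&(np.hypot(*np.mgrid[-v:384-v,-u:512-u])<30)); print(rect("side",mm,.005))
E
```

```text
t: 12.8
ee_pos: [0.4371, 0.152, 0.1648]
orientation: [-3.119, -0.297, -0.001]
force: [1.1, 0.2, -0.5]
gripper_width: 0.0767
finger_force: 0.0
t: 13.42
ee_pos: [0.4399, 0.1764, 0.0406]
orientation: [-3.09, -0.353, 0.003]
force: [0.7, 0.5, 0.1]
gripper_width: 0.0765
finger_force: 0.0
(array([434. , 219.9,   5. ]), ((432.54620361328125, 217.02305603027344), (87.91712188720703, 62.40336608886719), 9.258573532104492))
```

View pics/r1.png

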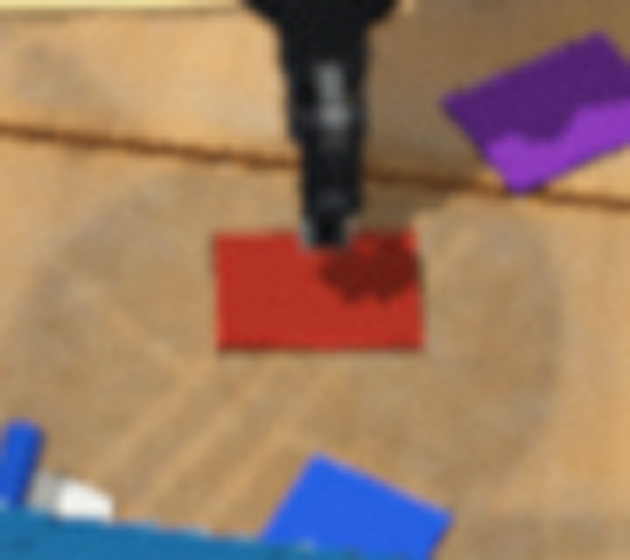

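Red slate confirmed at crop (320,290), with purple at (540,110) and blue at (360,500).

```bash
python3 -m crank '[[0.9,-5,20,0,-3.3],[0.9,-3.7,20.3,0,0],[0.9,0,0,0,0],[0.9,0,0,-15,0],[0.9,0,0,-7,0]]'|egrep "ee|ori";  python3 -m crank '[[0.9,0,0,-4,0],[0.9,0,0,0,0],[0.6,0,0,0,0],[0.6,0,0,0,0],[0.6,0,0,0,0]]' 30; python3 -m crank '[[0.6,0,0,10,0],[0.6,0,0,30,0],[0.6,0,0,50,0],[0.6,10,-20,40,0],[0.6,15,-40,0,0]]'
```

```text
ee_pos: [0.4364, 0.1795, 0.0156]
orientation: [-3.064, -0.336, 0.015]
t: 14.72
ee_pos: [0.4357, 0.1882, 0.017]
orientation: [-3.038, -0.341, 0.015]
force: [-13.6, 17.9, 30.5]
gripper_width: 0.0517
finger_force: 15.1
t: 15.35
ee_pos: [0.4662, 0.1197, 0.1474]
orientation: [-3.064, -0.34, -0.003]
force: [1.4, -0.4, -0.2]
gripper_width: 0.0508
finger_force: 0.0
```

```bash
python3 - <<'E'
from h import *
o=arm.get_obs(); print(o["joints"].round(3),o["ee_pos"],o["orientation"].round(3),o["gripper_width"])
im,d=arm.read_camera("top"); R=im.astype(int); m=np.zeros(R.shape[:2],bool); m[200:260,150:230]=1
cv2.imwrite("pics/r2.png",cv2.resize(im[130:260,150:310],None,fx=4.6,fy=4.6,interpolation=cv2.INTER_CUBIC)[...,::-1])
mm=big(m&(R[...,0]-R[...,1]>70)); print(mm.sum(),rect("top",mm,.006),np.median(cloud("top",d,mm),0))
E
```

```text
[ 0.083  0.098 -0.471  1.001  0.059  3.003] [0.46622564 0.11974053 0.1473755 ] [-3.064e+00 -3.400e-01 -3.000e-03] 0.05083425881972234Traceback (most recent call last):
  File "<stdin>", line 5, in <module>
  File "h.py", line 16, in big
    i=1+np.argmax(s[1:,4]) if near is None else 1+np.argmin(np.linalg.norm(c[1:]-near,axis=1)+1e3*(s[1:,4]<30)); return l==i
        ~~~~~~~~~^^^^^^^^^
    return _wrapfunc(a, 'argmax', axis=axis, out=out, **kwds)
    return bound(*args, **kwds)
ValueError: attempt to get argmax of an empty sequence
```

View pics/r2.png

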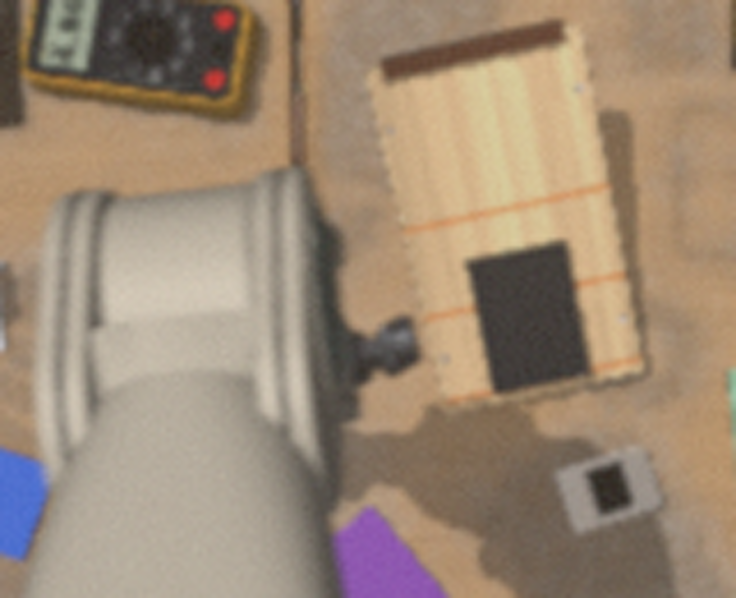

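The arm hit its joint 6 limit (3.0 of 3.14), so the grasp missed and the fingers pressed on the slate. The view shows the dark slate still in place (crop (530,315)); the arm hides the red one. I'll unwind by a half turn.

```bash
for i in 1; do python3 -m crank '[[0.9,0,0,0,10.6],[0.9,0,0,0,10.6],[0.9,0,0,0,10.6],[0.9,0,0,0,10.6],[0.9,0,0,0,10.6]]' >/dev/null;python3 -m crank '[[0.9,0,0,0,10.6],[0.9,0,0,0,10.6],[0.9,0,0,0,10.6],[0.9,0,0,0,10.6],[0.9,0,0,0,10.6]]'>/dev/null;python3 -m crank '[[0.9,0,0,0,10.6],[0.9,0,0,0,10.6],[0.9,0,0,0,10.6],[0.9,0,0,0,10.6],[0.9,0,0,0,10.6]]'; done;python3 - <<'E'
from h import *
from scipy.spatial.transform import Rotation as Ro
o=arm.get_obs(); print(o["joints"].round(3)); print(Ro.from_rotvec(o["orientation"]).as_matrix().round(3))
im,d=arm.read_camera("side"); P=np.array([[.433,.217,.006]]); u,v=proj("side",P)[0].astype(int)
R=im.astype(int); mm=big((R[...,0]-R[...,1]>70)&(R[...,1]<110)&(np.hypot(*np.mgrid[-v:384-v,-u:512-u])<35)); print(mm.sum(),rect("side",mm,.005),np.median(cloud("side",d,mm),0))
E
```

```text
t: 17.27
ee_pos: [0.4625, 0.1193, 0.1429]
orientation: [-0.223, -3.129, 0.096]
force: [-0.4, -0.2, 0.2]
gripper_width: 0.0769
finger_force: 0.0
[ 0.151  0.115 -0.462  1.01  -0.059  0.294]
[[-0.99   0.142 -0.008]
 [ 0.142  0.988 -0.061]
 [-0.001 -0.061 -0.998]]
489 (array([434. , 217.4,   5. ]), ((432.95440673828125, 215.05438232421875), (87.73565673828125, 66.42860412597656), 9.26750373840332)) [0.43418837 0.21891163 0.00653162]
```

```bash
for i in 1; do python3 -m crank '[[0.9,0,0,0,10.6],[0.9,0,0,0,10.6],[0.9,0,0,0,10.6],[0.9,0,0,0,10.6],[0.9,0,0,0,10.6]]' >/dev/null;python3 -m crank '[[0.9,0,0,0,10.6],[0.9,0,0,0,10.6],[0.9,0,0,0,10.6],[0.9,0,0,0,10.6],[0.9,0,0,0,10.6]]'>/dev/null;python3 -m crank '[[0.9,0,0,0,10.6],[0.9,0,0,0,10.6],[0.9,0,0,0,10.6],[0.9,0,0,0,10.6],[0.9,0,0,0,10.6]]' >/dev/null; python3 -m crank '[[0.9,0,0,0,10.6],[0.9,0,0,0,10.6],[0.9,0,0,0,10.6],[0.9,0,0,0,0],[0.9,0,0,0,0]]'; done
cat > st.py <<'E'
from h import *
from scipy.spatial.transform import Rotation as Ro
o=arm.get_obs(); M=Ro.from_rotvec(o["orientation"]).as_matrix(); print(o["t"],o["joints"].round(3),(o["ee_pos"]*1000).round(1),"closing deg",np.degrees(np.arctan2(M[1,1],M[0,1])).round(1)%180,"tool x,y z-comp",M[2].round(3))
E
python3 st.py
```

```text
t: 19.82
ee_pos: [0.4624, 0.1195, 0.143]
orientation: [-3.081, -0.056, 0.004]
force: [0.6, -0.8, 0.1]
gripper_width: 0.0767
finger_force: 0.0
19.825 [ 0.083  0.095 -0.485  0.989  0.06  -3.096] [462.4 119.5 143. ] closing deg 92.1 tool x,y z-comp [-0.001 -0.06  -0.998]
```

```bash
python3 -m crank '[[0.9,0,-12,0,0],[0.9,0,-12,0,0],[0.9,0,-10,0,0],[0.9,0,0,0,0],[0.9,0,0,0,0]]' >/dev/null; python3 st.py
```

```text
20.45 [ 0.031  0.087 -0.494  0.991  0.054 -3.14 ] [462.3  93.7 143. ] closing deg 91.7 tool x,y z-comp [-0.001 -0.054 -0.999]
```

Tilt is falling as intended; push further.

```bash
python3 -m crank '[[0.9,0,-15,0,0],[0.9,0,-15,0,0],[0.9,0,-15,0,0],[0.9,0,-15,0,0],[0.9,0,-15,0,0]]' >/dev/null; python3 st.py
```

```text
21.075 [-0.023  0.079 -0.501  0.991  0.022 -3.141] [462.3  59.8 143. ] closing deg 88.6 tool x,y z-comp [-0.001 -0.022 -1.   ]
```

```bash
python3 -m crank '[[0.9,0,-15,0,0],[0.9,0,-15,0,0],[0.9,0,-13,0,0],[0.9,0,0,0,0],[0.9,-5,20,0,0]]' >/dev/null; python3 st.py
```

```text
21.7 [-0.011  0.074 -0.507  0.99   0.005 -3.096] [458.9  60.7 143.1] closing deg 86.8 tool x,y z-comp [-0.001 -0.005 -1.   ]
```

```bash
python3 -m crank '[[0.9,-10,50,0,0],[0.9,-10,50,-30,6],[0.9,-8,52,-40,6.7],[0.9,0,0,-35,0],[0.9,0,0,0,0]]' >/dev/null; python3 st.py
```

```text
22.325 [ 0.318  0.238 -0.581  0.759  0.005 -2.992] [427.6 210.   37.8] closing deg 99.7 tool x,y z-comp [-0.008 -0.004 -1.   ]
```

```bash
python3 -m crank '[[0.9,2,3,0,0],[0.9,0,0,0,0],[0.9,0,0,-10,0],[0.9,0,0,0,0],[0.9,0,0,0,0]]' >/dev/null; python3 st.py
```

```text
22.95 [ 0.321  0.255 -0.58   0.737  0.005 -2.988] [432.6 213.1  30.1] closing deg 99.6 tool x,y z-comp [-0.001 -0.005 -1.   ]
```

```bash
python3 -m crank '[[0.9,-1.5,3.5,-8,0],[0.9,0,0,-6,0],[0.9,0,0,-2,0],[0.6,0,0,0,0],[0.6,0,0,0,0]]' 30 >/dev/null; python3 -m crank '[[0.6,0,0,0,0],[0.6,0,0,0,0],[0.6,0,0,0,0],[0.6,0,0,0,0],[0.6,0,0,5,0]]'; python3 st.py
```

```text
t: 24.2
ee_pos: [0.4312, 0.217, 0.0189]
orientation: [-3.126, -0.262, 0.003]
force: [-0.2, 0.3, 0.1]
gripper_width: 0.0623
finger_force: 33.0
24.2 [ 0.329  0.273 -0.588  0.711  0.005 -2.98 ] [431.2 217.   18.9] closing deg 99.6 tool x,y z-comp [-0.001 -0.005 -1.   ]
```

```bash
python3 -m crank '[[0.6,0,0,20,0],[0.6,0,0,45,-10.5],[0.6,0,0,40,-10.5],[0.6,0,0,35,-10.5],[0.6,0,0,0,-10.5]]' >/dev/null; python3 -m crank '[[0.6,12,-22,0,-10.5],[0.6,12,-22,0,-10.5],[0.6,12,-22,0,-10.5],[0.6,12,-22,0,-10.5],[0.6,12,-22,0,-10.5]]' >/dev/null; python3 -m crank '[[0.6,12,-22,0,-10.5],[0.6,12,-22,0,-10.5],[0.6,12,-22,0,-10.5],[0.6,12,-22,0,-10.5],[0.6,12,-19,0,-10.5]]' >/dev/null; python3 -m crank '[[0.6,0,0,0,-10.5],[0.6,0,0,0,-10.5],[0.6,0,0,0,-10.5],[0.6,0,0,0,0],[0.6,0,0,0,0]]' ; python3 st.py
```

```text
t: 26.7
ee_pos: [0.5514, -0.0001, 0.1592]
orientation: [-0.308, 3.125, -0.007]
force: [0.2, 0.3, -1.2]
gripper_width: 0.0622
finger_force: 33.6
26.7 [-0.115  0.209 -0.309  1.05  -0.004 -0.312] [ 5.514e+02 -1.000e-01  1.592e+02] closing deg 101.2 tool x,y z-comp [-0.001 -0.004 -1.   ]
```

```bash
python3 -m crank '[[0.6,2.4,1.1,-20,0],[0.6,0,0,-20,0],[0.6,0,0,-4,0],[0.6,0,0,-4,0],[0.6,0,0,-3,0]]' >/dev/null; python3 -m crank '[[0.6,0,0,-3,0],[0.6,0,0,-3,0],[0.6,0,0,-2,0],[0.6,0,0,-1,0],[0.6,0,0,0,0]]' ; python3 st.py
```

```text
t: 27.95
ee_pos: [0.553, 0.0012, 0.1004]
orientation: [-0.305, 3.126, -0.006]
force: [-5.5, -0.2, 6.0]
gripper_width: 0.0623
finger_force: 34.5
27.95 [-0.113  0.271 -0.368  0.93  -0.004 -0.307] [553.    1.2 100.4] closing deg 101.1 tool x,y z-comp [-0.    -0.004 -1.   ]
```

```bash
python3 -m crank '[[0.6,0,0,-1.5,0],[0.6,0,0,-0.5,0],[0.6,0,0,0,0],[0.8,0,0,0,0],[0.9,0,0,0,0]]';  python3 -m crank '[[0.9,0,0,5,0],[0.9,0,0,20,0],[0.9,0,0,40,0],[0.9,-20,-58,0,-4],[0.9,-20,-58,0,-3.4]]' >/dev/null; python3 st.py
cat > chk.py <<'E'
from h import *
import sys
O=np.array([567.4,3.1]);c,s=np.cos(np.radians(10.95)),np.sin(np.radians(10.95))
im,d=arm.read_camera("top"); R=im.astype(int); 
X=dict(dark=(R.max(2)<100,-64.7,55),red=((R[...,0]-R[...,1]>60)&(R[...,1]<125),-12.7,85),pale=((R[...,1]-R[...,0]>15),39.2,115))
for n in sys.argv[1:]:
    m,x,z=X[n]; xy=O+[c*x,s*x]; u,v=proj("top",[[xy[0]/1000,xy[1]/1000,z/1000]])[0].astype(int)
    w=np.zeros(m.shape,bool); w[v-24:v+24,u-24:u+24]=1; mm=big(m&w)
    q=cloud("top",d,mm)*1000; A=np.c_[(q[:,:2]-O)@[[c,-s],[s,c]],np.ones(len(q))]; p=np.linalg.lstsq(A,q[:,2],rcond=None)[0]
    r=rect("top",mm,(z+2.7)/1000); P=r[1][0]-O
    print(n,mm.sum(),"rect ctr dx %.1f dy %.1f"%(c*P[0]+s*P[1]-x+1.2,-s*P[0]+c*P[1]),np.round(r[1][1],1),"ang",round(r[1][2],1),"tilt x %.1f y %.1f"%tuple(np.degrees(np.arctan(p[:2]))),"dz at ctr %.1f"%(p[2]+p[0]*(x-1.2)-z-2.7))
E
python3 chk.py red
```

```text
t: 28.58
ee_pos: [0.555, 0.0008, 0.098]
orientation: [-0.303, 3.123, -0.008]
force: [-0.4, -0.3, -0.2]
gripper_width: 0.077
finger_force: 0.0
29.2 [-0.343  0.162 -0.357  1.045 -0.004 -0.407] [ 514.6 -116.2  163.7] closing deg 93.7 tool x,y z-comp [-0.004 -0.006 -1.   ]
red 631 rect ctr dx -2.2 dy 1.7 [84.3 60.3] ang 11.1 tilt x 23.4 y -0.4 dz at ctr 0.8
```

```bash
python3 -m crank '[[0.9,-45,-28,0,0],[0.9,-40,-27,-30,0],[0.9,0,0,-60,0],[0.9,0,0,-40,0],[0.9,0,0,0,0]]' >/dev/null; python3 st.py; python3 - <<'E'
from h import *
O=np.array([567.4,3.1]);c,s=np.cos(np.radians(10.95)),np.sin(np.radians(10.95))
im,d=arm.read_camera("side"); R=im.astype(int); u,v=proj("side",[[.4313,-.1712,.006]])[0].astype(int)
w=np.hypot(*np.mgrid[-v:384-v,-u:512-u])<30
mm=big(w&(R[...,1]-R[...,0]>15)); print("pale",mm.sum(),rect("side",mm,.006))
u,v=proj("side",[[.487,-.0125,.05]])[0].astype(int)
mm=big((np.hypot(*np.mgrid[-v:384-v,-u:512-u])<20)&(R.max(2)<95)); q=cloud("side",d,mm)*1000; A=(q[:,:2]-O)@[[c,-s],[s,c]]; print("dark visible",mm.sum(),A.min(0).round(1),A.max(0).round(1),np.percentile(A[:,0],[2,98]))
mm=big((np.hypot(*np.mgrid[-v:384-v,-u:512-u])<45)&(R[...,0]-R[...,1]>70)&(R[...,1]<110)); q=cloud("side",d,mm)*1000; A=(q[:,:2]-O)@[[c,-s],[s,c]]; print("red",mm.sum(),np.percentile(A,[2,98],axis=0))
E
```

```text
29.875 [-0.516  0.221 -0.628  0.726 -0.003 -0.58 ] [ 425.8 -168.6   29.9] closing deg 93.7 tool x,y z-comp [ 0.005 -0.001 -1.   ]
pale 233 (array([ 433. , -167.5,    6. ]), ((432.0158386230469, -169.4984588623047), (87.79998016357422, 64.65834045410156), 3.3936448097229004))
dark visible 178 [-101.2  -27.9] [-30.9  34.6] [-100.63523917  -42.55704847]
red 320 [[-54.58530626 -27.52643856]
 [ 23.92661868  33.91076138]]
```

```bash
python3 -m crank '[[0.9,0,-1,-5,0],[0.9,0,0,-3,0],[0.9,0,0,0,0],[0.9,0,0,0,0],[0.9,0,0,0,0]]' >/dev/null; python3 st.py
```

```text
30.55 [-0.518  0.231 -0.63   0.705 -0.003 -0.582] [ 428.9 -171.1   24.4] closing deg 93.7 tool x,y z-comp [-0.002 -0.005 -1.   ]
```

```bash
python3 -m crank '[[0.9,0.5,0,-7,0],[0.9,0,0,-3.3,0],[0.6,0,0,0,0],[0.6,0,0,0,0],[0.6,0,0,0,0]]' 30 >/dev/null; python3 -m crank '[[0.6,0,0,0,0],[0.6,0,0,0,0],[0.6,0,0,5,0],[0.6,0,0,30,0],[0.6,0,0,50,0]]'; python3 st.py
```

```text
t: 31.8
ee_pos: [0.4274, -0.1701, 0.0985]
orientation: [0.101, -3.137, 0.003]
force: [0.6, 0.2, -0.1]
gripper_width: 0.0627
finger_force: 33.5
31.8 [-0.517  0.123 -0.562  0.887 -0.003 -0.582] [ 427.4 -170.1   98.5] closing deg 93.7 tool x,y z-comp [ 0.003 -0.002 -1.   ]
```

```bash
python3 -m crank '[[0.6,10,10,55,0],[0.6,30,31,35,3.3],[0.6,40,42,0,4],[0.6,40,42,0,0],[0.6,40,42,0,0]]' >/dev/null;python3 -m crank '[[0.6,14,13,0,0],[0.6,0,0,0,0],[0.6,0,0,0,0],[0.6,0,0,0,0],[0.6,0,0,0,0]]'>/dev/null; python3 st.py
```

```text
33.05 [-0.092  0.272 -0.16   1.136 -0.004 -0.282] [602.6   8.1 189. ] closing deg 100.9 tool x,y z-comp [-0.001 -0.005 -1.   ]
```

```bash
python3 -m crank '[[0.6,1,1.4,-22,0],[0.6,0,0,-20,0],[0.6,0,0,-4,0],[0.6,0,0,-4,0],[0.6,0,0,-3,0]]' >/dev/null; python3 -m crank '[[0.6,0,0,-3,0],[0.6,0,0,-3,0],[0.6,0,0,-2,0],[0.6,0,0,-1,0],[0.6,0,0,0,0]]' ; python3 st.py
```

```text
t: 34.3
ee_pos: [0.6046, 0.0102, 0.1282]
orientation: [-0.3, 3.124, -0.008]
force: [-3.0, -0.3, 5.1]
gripper_width: 0.0626
finger_force: 34.4
34.3 [-0.088  0.325 -0.227  1.015 -0.004 -0.28 ] [604.6  10.2 128.2] closing deg 101.0 tool x,y z-comp [-0.002 -0.005 -1.   ]
```

```bash
python3 -m crank '[[0.6,-0.5,0,-1,0],[0.6,0,0,-0.5,0],[0.6,0,0,0,0],[0.8,0,0,0,0],[0.9,0,0,0,0]]';  python3 -m crank '[[0.9,0,0,5,0],[0.9,0,0,25,0],[0.9,0,0,50,0],[0.9,-10,60,0,0],[0.9,-12,60,0,0]]' >/dev/null; python3 -m crank '[[0.9,-12,60,0,0],[0.9,-12,60,0,0],[0.9,-12,60,0,0],[0.9,-10,55,0,0],[0.9,0,0,0,0]]' >/dev/null; python3 st.py; python3 chk.py red pale
```

```text
t: 34.92
ee_pos: [0.6038, 0.0104, 0.1252]
orientation: [-0.301, 3.125, -0.007]
force: [-0.5, 0.5, 1.0]
gripper_width: 0.0769
finger_force: 0.0
36.175 [ 0.506  0.343 -0.028  1.199 -0.004  0.309] [534.6 369.1 205.4] closing deg 101.3 tool x,y z-comp [-0.002 -0.004 -1.   ]
red 447 rect ctr dx -15.2 dy 1.3 [59.  60.4] ang 11.7 tilt x 23.4 y 0.3 dz at ctr 0.7
pale 719 rect ctr dx 5.5 dy -0.3 [89.4 62.1] ang 11.0 tilt x 24.6 y 0.1 dz at ctr 0.7
```

```bash
python3 - <<'E'
from h import *
O=np.array([567.4,3.1]);c,s=np.cos(np.radians(10.95)),np.sin(np.radians(10.95))
im,d=arm.read_camera("top"); R=im.astype(int)
w=np.zeros(d.shape,bool); w[125:225,215:305]=1
def f(n,m):
    mm=big(w&m); v,u=np.nonzero(mm); P=cast("top",np.c_[u,v],.1); 
    # intersect each ray with slope surface z=a+tan(24.3)*x(roof): iterate
    return mm
def surf(px,x0,z0,sl):
    K,Rm,t=cal("top"); C=(-Rm.T@t)*1000; r=np.c_[px,np.ones(len(px))]@np.linalg.inv(K).T@Rm
    e=np.array([c,s]); cx=(C[:2]-O)@e; rx=r[:,:2]@e
    k=(z0+sl*(cx-x0)-C[2])/(r[:,2]-sl*rx); P=C+r*k[:,None]; q=P[:,:2]-O; return np.c_[q@e,q@[-s,c]]
sl=np.tan(np.radians(24.26))
for n,m,x,z in (("dark",R.max(2)<100,-64.7,55),("red",(R[...,0]-R[...,1]>60)&(R[...,1]<125),-12.7,85),("pale",(R[...,1]-R[...,0]>25),39.2,115),("bar",(R.max(2)<130)&(R[...,0]-R[...,2]>12)&(np.arange(384)[:,None]<160),95,147)):
    mm=big(w&m); v,u=np.nonzero(mm); A=surf(np.c_[u,v].astype(float),x-1.2,z+2.7,sl)
    r=cv2.minAreaRect(A.astype(np.float32)); yb=np.abs(A[:,1])<22
    cols=[(A[b,0].min(),A[b,0].max()) for b in (np.abs(A[:,1]-k)<3 for k in range(-20,21,4)) if b.any()]
    print(n,mm.sum(),"x lo/hi",np.mean(cols,0).round(1),"y mid",A[:,1].mean().round(1),"ang",round(r[2],1),"nominal lo/hi",round(x-1.2-41,1),round(x-1.2+41,1))
E
```

```text
dark 324 x lo/hi [-101.3  -59. ] y mid 0.8 ang 88.8 nominal lo/hi -106.9 -24.9
red 446 x lo/hi [-55.7  -1.6] y mid 1.1 ang 0.6 nominal lo/hi -54.9 27.1
pale 684 x lo/hi [ 2.7 81.6] y mid 0.4 ang 89.7 nominal lo/hi -3.0 79.0
bar 197 x lo/hi [83.2 95. ] y mid 2.4 ang 89.6 nominal lo/hi 52.8 134.8
```

```bash
cat > ln.py <<'E'
from h import *
O=np.array([567.4,3.1]);c,s=np.cos(np.radians(10.95)),np.sin(np.radians(10.95)); e=np.array([c,s])
def surf(n,px,x0,z0,sl):
    K,Rm,t=cal(n); C=(-Rm.T@t)*1000; r=np.c_[px,np.ones(len(px))]@np.linalg.inv(K).T@Rm
    cx=(C[:2]-O)@e; rx=r[:,:2]@e; k=(z0+sl*(cx-x0)-C[2])/(r[:,2]-sl*rx); P=C+r*k[:,None]; q=P[:,:2]-O; return np.c_[q@e,q@[-s,c]]
t3=np.tan(np.radians(30)); t2=np.tan(np.radians(24.26))
vv,uu=np.mgrid[:384,:512]; px=np.c_[uu.ravel(),vv.ravel()].astype(float)
if __name__=="__main__":
  for n in ("top","side"):
    im,d=(np.load(n+"0.npz")[k] for k in ("im","d")); R=im.astype(float); D=surf(n,px,-100,26,t3)
    g=(R[...,0]*.5+R[...,1]*-1.5+R[...,2]*.5+R[...,0]*.5).ravel()  # orangeness
    out=[]
    for x0 in (-100,-48,4):
        b=(np.abs(D[:,0]-x0)<14)&(np.abs(D[:,1])<58)&((np.abs(D[:,1])>38)|(x0>-90)); b2=b&(np.abs(D[:,0]-x0)<9)
        w=np.clip(g-np.median(g[b])-8,0,None)*b2; out.append(((w*D[:,0]).sum()/w.sum()-x0).round(2))
    print(n,"line offsets",out)
    im,_=arm.read_camera(n); R=im.astype(int)
    for k,m,x,z in (("dark",R.max(2)<100,-64.7,55),("red",(R[...,0]-R[...,1]>60)&(R[...,1]<125),-12.7,85),("pale",(R[...,1]-R[...,0]>10),39.2,115)):
        A=surf(n,px,x-1.2,z+2.7,t2); b=m.ravel()&(np.abs(A[:,0]-x)<62)&(np.abs(A[:,1])<45); mm=big(b.reshape(384,512)).ravel()&b
        cell=[ (A[mm&(np.abs(A[:,1]-y)<2.5),0]) for y in range(-24,25,4)]
        cell=[(q.min(),q.max()) for q in cell if len(q)>3]; M=np.array(cell); print(k,"lo/hi rel nominal",(np.median(M,0)-[x-42.2,x+39.8]).round(1),"n",len(M),"ymid",A[mm,1].mean().round(1))
E
python3 ln.py
```

```text
top line offsets [np.float64(0.09), np.float64(0.13), np.float64(0.13)]
dark lo/hi rel nominal [  5.8 -34.3] n 13 ymid 0.6
red lo/hi rel nominal [ -0.8 -28.8] n 13 ymid 1.2
pale lo/hi rel nominal [5.1 3.4] n 13 ymid -0.1
side line offsets [np.float64(0.59), np.float64(0.09), np.float64(0.62)]
dark lo/hi rel nominal [  6.  -33.5] n 13 ymid 8.7
red lo/hi rel nominal [ -0.1 -29.1] n 13 ymid 4.2
pale lo/hi rel nominal [  7.4 -64.9] n 9 ymid 10.7
```

```bash
python3 -m crank '[[0.55,2,14,0,10],[0.55,0,0,0,10],[0.55,0,0,0,10],[0.55,0,0,0,10],[0.55,0,0,0,10]]' 40 >/dev/null; python3 -m crank '[[0.55,0,0,-40,10],[0.55,0,0,-40,10],[0.55,0,0,-20,7],[0.55,0,0,0,0],[0.55,0,0,0,0]]'; python3 st.py
```

```text
t: 37.62
ee_pos: [0.5388, 0.3788, 0.1066]
orientation: [-2.175, 2.26, -0.005]
force: [0.1, -0.0, 0.2]
gripper_width: 0.0467
finger_force: 0.0
37.625 [ 0.515  0.43  -0.123  1.012 -0.002 -1.017] [538.8 378.8 106.6] closing deg 177.8 tool x,y z-comp [-0.002 -0.006 -1.   ]
```

```bash
python3 -m crank '[[0.55,-2,4.7,0,0],[0.55,0,0,-25,0],[0.55,0,0,-15,0],[0.55,0,0,-8,0],[0.55,0,0,0,0]]'|egrep "ee|^force"; python3 -m crank '[[0.55,0,0,-6,0],[0.55,0,0,-4.6,0],[0.55,0,0,0,0],[0.1,0,0,0,0],[0.1,0,0,0,0]]'; python3 - <<'E'
from h import *
im,d=arm.read_camera("side"); u,v=proj("side",[[.537,.3835,.046]])[0].astype(int); print(u,v)
cv2.imwrite("pics/cap.png",cv2.resize(im[v-45:v+35,u-50:u+50],None,fx=7,fy=7,interpolation=cv2.INTER_CUBIC)[...,::-1])
E
```

```text
ee_pos: [0.5353, 0.3839, 0.0569]
force: [-0.3, 0.3, 0.1]
t: 38.88
ee_pos: [0.536, 0.3842, 0.0472]
orientation: [-2.179, 2.257, -0.004]
force: [-0.3, -0.0, 0.8]
gripper_width: 0.0166
finger_force: 38.9
218 314
```

View pics/cap.png

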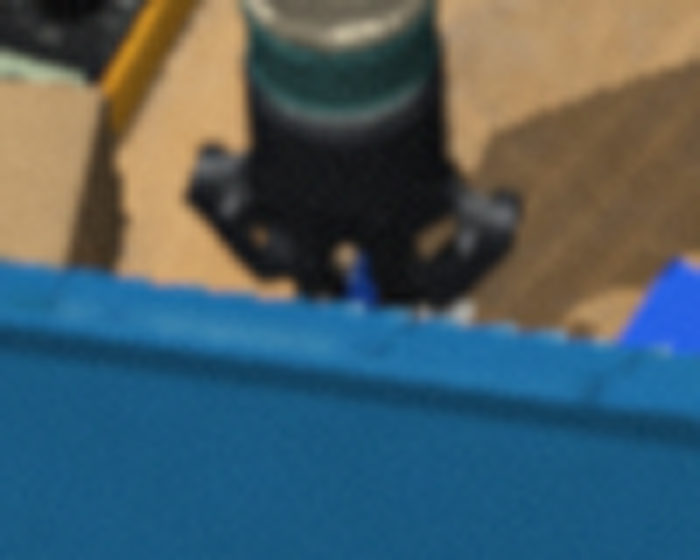

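The jaws hold the blue roll (crop (365,280)); the opening of 16.6 mm fits the 18 mm roll. Carrying it to the ridge.

```bash
python3 -m crank '[[0.1,0,0,0,0],[0.1,0,0,10,0],[0.1,0,0,50,0],[0.1,0,0,60,0],[0.1,0,0,60,0]]' 50 ; python3 -m crank '[[0.1,16,-52,0,3],[0.1,17,-52,0,3],[0.1,17,-52,0,3],[0.1,17,-52,0,4.1],[0.1,17,-52,0,0]]' >/dev/null; python3 -m crank '[[0.1,17,-52,0,0],[0.1,16,-50,0,0],[0.1,0,0,0,0],[0.1,0,0,0,0],[0.1,0,0,0,0]]'; python3 st.py
```

```text
t: 39.55
ee_pos: [0.5352, 0.3838, 0.2285]
orientation: [-2.18, 2.258, -0.004]
force: [0.2, 0.3, -1.7]
gripper_width: 0.0163
finger_force: 48.9
t: 40.8
ee_pos: [0.6521, 0.0234, 0.2268]
orientation: [-2.424, 1.992, -0.002]
force: [-0.0, 0.2, -0.9]
gripper_width: 0.0162
finger_force: 49.1
40.8 [-0.064  0.333  0.005  1.239  0.003 -1.83 ] [652.1  23.4 226.8] closing deg 11.199999999999989 tool x,y z-comp [-0.002 -0.004 -1.   ]
```

```bash
python3 -m crank '[[0.1,0.9,-3,0,0],[0.1,0,0,-20,0],[0.1,0,0,-15,0],[0.1,0,0,-8,0],[0.1,0,0,-4,0]]' |egrep "ee|^force"; python3 -m crank '[[0.1,0,0,-2,0],[0.1,0,0,-2,0],[0.1,0,0,-1,0],[0.1,0,0,0,0],[0.1,0,0,0,0]]'
```

```text
ee_pos: [0.6533, 0.0192, 0.1791]
force: [0.5, -0.4, -1.1]
t: 42.05
ee_pos: [0.6537, 0.019, 0.1749]
orientation: [-2.422, 1.994, -0.004]
force: [-0.3, 0.1, -0.6]
gripper_width: 0.0159
finger_force: 49.1
```

```bash
python3 -m crank '[[0.1,-0.5,1,-1,0],[0.1,0,0,-1,0],[0.1,0,0,-1,0],[0.1,0,0,0,0],[0.1,0,0,0,0]]' |egrep "ee|^force"; python3 -m crank '[[0.1,0,0,-1,0],[0.1,0,0,0,0],[0.1,0,0,0,0],[0.1,0,0,0,0],[0.1,0,0,0,0]]' |egrep "ee|^force"
```

```text
ee_pos: [0.6532, 0.0201, 0.1724]
force: [-1.8, 0.2, 4.2]
ee_pos: [0.6534, 0.0201, 0.1723]
force: [-2.7, 0.5, 7.5]
```

```bash
python3 -m crank '[[0.1,0,0,0.7,0],[0.1,0,0,0,0],[0.3,0,0,0,0],[0.5,0,0,0,0],[0.5,0,0,0,0]]' ; python3 -m crank '[[0.5,0,0,10,0],[0.5,0,0,30,0],[0.5,0,0,50,0],[0.5,-40,-45,0,0],[0.5,-40,-45,0,0]]' >/dev/null; python3 -m crank '[[0.5,-40,-45,0,0],[0.5,-40,-45,0,0],[0.5,-20,-45,0,0],[0.5,0,-55,0,0],[0.5,0,0,0,0]]' >/dev/null; python3 st.py; python3 ln.py | grep -v line; python3 - <<'E'
from ln import *
im,d=arm.read_camera("top"); R=im.astype(int); u,v=proj("top",[[.652,.0195,.17]])[0].astype(int); w=np.hypot(*np.mgrid[-v:384-v,-u:512-u])<25
mm=big(w&(R[...,2]-R[...,0]>40)); q=cloud("top",d,mm)*1000; r=rect("top",mm,.172); P=r[1][0]-O
print("roll",mm.sum(),"dx %.1f dy %.1f"%(P@e-86.2,P@[-s,c]),r[1][1:], "top z",np.median(q[:,2]),np.percentile(q[:,2],90),"nominal 178.8")
g=big(w&(np.ptp(R,axis=2)<35)&(R.min(2)>110)); print("legs",g.sum()); q=cloud("top",d,g)*1000; A=np.c_[(q[:,:2]-O)@np.c_[e,[-s,c]],np.ones(len(q))]; b=A[:,0]<80
if b.sum()>10: print("long leg tilt",np.degrees(np.arctan(np.linalg.lstsq(A[b],q[b,2],rcond=None)[0][:2])),"x range",A[b,0].min())
E
```

```text
t: 43.92
ee_pos: [0.653, 0.0199, 0.1709]
orientation: [-2.423, 1.994, -0.003]
force: [-0.3, -0.6, 0.0]
gripper_width: 0.0426
finger_force: 0.0
45.175 [-0.629  0.118 -0.191  1.257  0.004 -2.389] [ 473.1 -263.5  262.5] closing deg 10.800000000000011 tool x,y z-comp [ 0.001 -0.006 -1.   ]
dark lo/hi rel nominal [  5.8 -34.3] n 13 ymid 0.5
red lo/hi rel nominal [ -1.1 -28.8] n 13 ymid 1.1
pale lo/hi rel nominal [  5.1 -27.3] n 13 ymid -0.1
dark lo/hi rel nominal [  7.7 -33.6] n 13 ymid 9.0
red lo/hi rel nominal [ -0.1 -29.1] n 13 ymid 4.6
pale lo/hi rel nominal [  7.4 -26.3] n 13 ymid 3.8
roll 172 dx 3.5 dy 0.6 ((15.082379341125488, 79.219482421875), 10.977527618408203) top z 179.00592344614006 181.4987494725189 nominal 178.8
legs 584
long leg tilt [28.21934105  0.20006219] x range 40.01921261540137
```

```bash
python3 - <<'E'
from ln import *
for n in ("top","side"):
    im,d=arm.read_camera(n); q=cloud(n,d,np.ones(d.shape,bool))*1000; A=(q[:,:2]-O)@np.c_[e,[-s,c]]
    for lo,hi,l in ((-30,0,"red"),(8,45,"pale"),(58,80,"cap leg"),(82,90,"roll"),(99,112,"behind")):
        b=(A[:,0]>lo)&(A[:,0]<hi)&(np.abs(A[:,1])<(28 if lo<50 else 38))&(q[:,2]>40); B=np.c_[A[b],np.ones(b.sum())]; z=q[b,2]
        for _ in range(5):
            p=np.linalg.lstsq(B,z,rcond=None)[0]; r=np.abs(z-B@p); k=r<max(2*np.median(r),2); B,z=B[k],z[k]
        print(n,l,len(z),"tilt",np.degrees(np.arctan(p[:2])).round(1),"z mid",(p[2]+p[0]*(lo+hi)/2).round(1))
# nominal: leg outer top z at x=69
en=np.array([.9117,.4109]);
print("nominal leg top z at 69:",144.8+(69-98.2)*.4507+4/.9117,"pale top at 26.5:",117.7+(26.5-38)*.4507)
E
```

```text
top red 153 tilt [24.4 -0.1] z mid 87.6
top pale 215 tilt [24.7 -0.4] z mid 113.3
top cap leg 180 tilt [22.2  0.7] z mid 138.1
top roll 162 tilt [72.5 -0.2] z mid 167.8
top behind 1 tilt [48.4  1.6] z mid 118.9
side red 66 tilt [23.  -1.6] z mid 88.8
side pale 78 tilt [23.2 -1. ] z mid 113.7
side cap leg 70 tilt [17.4 -0.1] z mid 138.2
side roll 28 tilt [ 1.7 -4. ] z mid 179.0
side behind 28 tilt [-68.4  -0.4] z mid 140.4
nominal leg top z at 69: 136.0269681386421 pale top at 26.5: 112.51695000000001
```

Everything measures within tolerance and the arm is clear, so I'm handing the job in.

```bash
python3 -c "
from workcell import arm
print(arm.close_job())"
```

```text
the job is handed in; nothing more can be done
None
```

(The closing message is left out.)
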